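# Pack two sign kits from the cut-out symbols

### The arm

A 6-joint arm with a two-finger parallel gripper is mounted at the origin on the work surface. World frame = base frame: x ahead of the robot, y to its left, z up, the work surface at z = 0. Lengths are in m, angles in rad, forces in N, time in s.
With the tool pointing down it reaches from about 0.3 to 0.875 m from the base axis. Payload 6.4 kg.
Tool frame: the origin (TCP) lies between the finger pads; the fingertips stand 25 mm ahead of it and the grasp point (between the pads) lies 6 mm ahead of it; z points along the fingers, y is the line along which they close (so a half turn about z gives the same grasp; the last joint's range is limited). The gripper opens to 85 mm and grips with 20 to 120 N. Pads are 22 mm wide; open, the fingers measure 114 mm over their backs; the gripper's body (76 mm by 85 mm) begins 54 mm behind the grasp point. The pads swing forward as they close: fully open they stand 13 mm farther back than shut.
Start: joints at [-1.308, 0.181, 1.607, -0, 1.354, -0.206], TCP at [0.26, -0.513, 0.256] pointing down, gripper open.
Joint ranges: [-2.99, 2.99], [-0.89, 2.07], [0.3, 2.58], [-1.14, 4.28], [0, 2.63], [-3.12, 3.12]. Speed limits (rad/s): [2.57, 2.57, 3.01, 3.14, 3.14, 3.14].

### API

Orientations are given as a unit quaternion [w, x, y, z].
In Python, from bench import ctrl gives the robot as it stands.
- The arm moves only by the tool servo_tool, never from a script. Its argument "series" is text: rows parted by semicolons, each of 7 numbers parted by spaces: the gripper command: -1 is fully open, 1 is shut, values between are in proportion, then the shift along the tool's x, y, z in m, then the turn, a rotation vector about the tool's x, y, z in degrees. A call has 1 to 12 rows; each row is the pose to reach, as a shift and turn from the pose commanded when the call began, along the tool's axes at that moment; what a row does not reach only later rows make up. A row lasts 1/12 s, in which the tool goes at most 41.7 mm and 7.16 degrees, less where a joint would pass 70% of its speed; a pose out of reach is approached as far as the arm can. A call with a gripper value outside its range is refused whole. The fingers move at their own pace and stop on an object; the grip force is fixed at half the most. Time passes only in rows, so rows that repeat a pose let the fingers close. It gives the time, the measured TCP pose, the force, the opening and the grip force at its end, in the units of the state.
- ctrl.get_obs(): the state, without advancing time (a new reading comes with each control period).
- ctrl.camera(name): name is "scene" or "top" or "wrist"; returns a dict with "img" (384x512x3 uint8, red, green, blue), "z_map" (384x512 float32, m along the optical axis (not along the pixel's ray), 0 where there is no reading), "fovy" (degrees; the focal length in pixels is half the picture's height over the tangent of half this angle, whatever the lens; pixels are square), "cx", "cy" (the principal point, pixels), "k1" (the pictures are not rectified: a ray, as slopes to the right and down, at radius r is drawn at 1 + k1 r^2 times it, then the intrinsics apply), "extrinsics" (4x4, takes a point from camera to world coordinates); the wrist camera has in their place "T_tool_cam" (4x4, takes a point from camera to tool coordinates, whose origin is the TCP and whose axes are the flange's). Camera axes: x right, y down, z forward; pixel columns grow to the right and rows downward; lengths in m; the calibration is good to about 2 mm. A picture is of the moment at which its call begins: read the wrist's pose just before it.
- ctrl.hand_in(): hands the job in; it is judged then, once.
The state is a dict: "time_s": time; "q": joint angles; "dq": joint speeds; "joint_efforts": joint torques, N m; "eef_pos": TCP position; "eef_rot": TCP orientation; "wrist_force": force on the tool from outside, world axes, zero at the start; "torque": the same for the moment, N m; "opening": opening from 0.0 (shut) to 1.0 (fully open); "grasp_force": force on a finger pad.
Only numpy, scipy, OpenCV 4.12 (cv2) and the standard library are available. Lean on these libraries where they do the work, as an engineer would, in place of code of your own. Each camera call takes 0.05 s, during which the arm holds its last target. There are 200 camera calls.

### The job

Make up the two sign kits from the white cut-out symbols: the one-headed arrow and the cross go in the red tray, the house and the disc in the blue tray, each lying flat in a compartment of its own (either compartment will do). The two-headed arrow belongs to neither kit: leave it where it is, and do not disturb the tape roll, the marker or the glue jar.

Things in the scene. Friction and masses are not known exactly. Their poses are not given: they have to be found in the camera images.
- arrow: Sign symbol, plain arrow with ONE head, 84 mm long, 60 mm wide over the open head; white rigid foam 30 mm thick, lying flat, loose, about 60 g. Origin: on its underside (z up), on the centre line, half way between tail and point. Its x axis points along the arrow to the point (x = +42 mm; tail at -42 mm). Shaft 16 mm wide (along y), bare and free beside it from x = -42 to +2 mm.
- double_arrow: Sign symbol, arrow with TWO heads, one at each end, 96 mm long, 60 mm wide; white rigid foam 30 mm thick, lying flat, loose, about 60 g. Origin: on its underside (z up), at its middle. x axis along the arrow. Stays where it lies.
- cross: Sign symbol, plus-shaped cross with equal arms, 62 mm from end to end both ways (along its x and its y), arms 20 mm wide; white rigid foam 30 mm thick, lying flat, loose, about 60 g. Origin: on its underside (z up), at its centre.
- house: House symbol, a plain outline with pitched roof, 68 mm from foot to ridge, 62 mm over the eaves; white rigid foam 30 mm thick, lying flat, loose, about 60 g. Origin: on its underside (z up), on the centre line, half way up the house. x axis points to the ridge (x = +34 mm; feet at -34 mm). Straight parallel side walls, 50 mm wide outside (along y), from x = -34 to -3 mm.
- disc: Sign symbol, plain solid round disc 56 mm in diameter; white rigid foam 30 mm thick, lying flat, loose, about 60 g. Origin: on its underside (z up), at its centre.
- red_tray: Cardboard kit tray, red liner on its floor and red long rims, fixed to the table, 120 (x) by 235 (y) by 20 mm high; walls and divider 5 mm, floor 4 mm thick. The divider makes two open compartments side by side along y, each 110 mm square inside, 16 mm deep, centres at x = 0, y = +57.5 and -57.5 mm. Origin: centre of its underside, on the table, z up.
- blue_tray: Cardboard kit tray, blue liner on its floor and blue long rims, fixed to the table, 120 (x) by 235 (y) by 20 mm high; walls and divider 5 mm, floor 4 mm thick. The divider makes two open compartments side by side along y, each 110 mm square inside, 16 mm deep, centres at x = 0, y = +57.5 and -57.5 mm. Origin: centre of its underside, on the table, z up.
- tape_roll: Bystander: yellow roll of tape lying flat, 90 mm across, 24 mm high, loose. Origin: centre of its underside.
- marker: Bystander: grey marker pen with black cap, lying, 140 mm long, 18 mm thick, loose. Origin: on the underside near the middle, x along the pen.
- glue_bottle: Bystander: small jar of glue with an orange cap, 52 mm across, 75 mm high, standing, loose. Origin: centre of its underside.
There are look-alikes about, which are no part of the job. What is shaped like the house but pink or turquoise is not meant.

How it is judged:
By the outcome, as a careful person would: the job done as asked, in the order asked, and still so for the second after the job is handed in, with the robot touching nothing.
It also fails if it takes over 93 s, if anything falls off the work surface, if the arm or the gripper's body presses on something with over 40 N, if the wrist force passes 120 N, or if a joint passes its speed limit or range.

## Working session

There is one attempt and no reset: what is moved stays moved. The work goes in short steps, Python scripts to look and compute and a tool call to move; the robot and the scene stay as the last step left them, time stands still between calls to the robot, and variables do not carry over. Pictures are saved under pics/ and viewed, at most 14 in all, crops included, and the job is handed in when it is done.

Besides the shell and the picture viewer there is one more tool, called after "Emit:" as a command line: name --argument value ..., lists and objects as JSON in quotes. servo_tool: Moves the arm, as the interface text tells. Its arguments: {"type":"object","properties":{"series":{"type":"string"}},"required":["series"]}

```bash
ls; mkdir -p pics; cat > h.py <<'E'
import numpy as np, cv2
from bench import ctrl
from scipy.spatial.transform import Rotation as R
def pts(c,T,uv,z):
    """pixels -> world points on plane z"""
    f=c['img'].shape[0]/2/np.tan(np.radians(c['fovy'])/2)
    uv=np.asarray(uv,float).reshape(-1,1,2)
    K=np.array([[f,0,c['cx']],[0,f,c['cy']],[0,0,1]])
    n=cv2.undistortPoints(uv,K,np.array([c['k1'],0,0,0,0.])).reshape(-1,2)
    d=np.c_[n,np.ones(len(n))]@T[:3,:3].T
    o=T[:3,3]
    return o+d*((z-o[2])/d[:,2])[:,None]
def tool():
    o=ctrl.get_obs();T=np.eye(4);w,x,y,z=o['eef_rot']
    T[:3,:3]=R.from_quat([x,y,z,w]).as_matrix();T[:3,3]=o['eef_pos'];return T
E
python3 - <<'E'
from h import *
for n in('top','scene'):
    c=ctrl.camera(n);cv2.imwrite(f'pics/{n}0.png',cv2.resize(c['img'][:,:,::-1],(768,576)))
    np.savez(f'{n}0.npz',**c); print(n,c['fovy'],c['k1'],c['extrinsics'].round(3).tolist())
print(tool().round(3))
E
```

```text
pics
top 45.82620672858102 -0.09870526643643289 [[0.017, -0.998, 0.065, 0.499], [-1.0, -0.017, 0.002, -0.002], [-0.001, -0.065, -0.998, 1.237], [0.0, 0.0, 0.0, 1.0]]
scene 56.01062836061328 -0.09467739863105834 [[0.731, 0.439, -0.522, 1.057], [0.682, -0.474, 0.557, -0.489], [-0.003, -0.763, -0.646, 0.623], [0.0, 0.0, 0.0, 1.0]]
[[ 0.892  0.452 -0.     0.26 ]
 [ 0.452 -0.892  0.002 -0.512]
 [ 0.    -0.002 -1.     0.255]
 [ 0.     0.     0.     1.   ]]
```

View pics/top0.png

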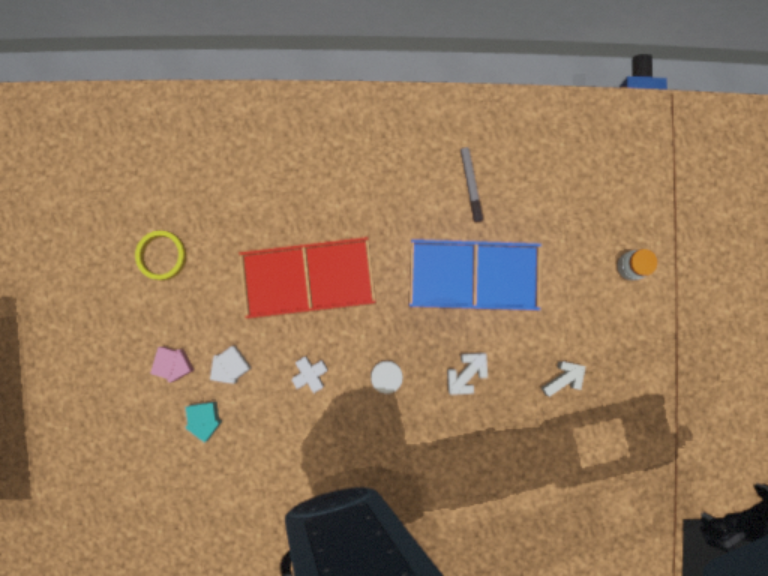

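View pics/scene0.png

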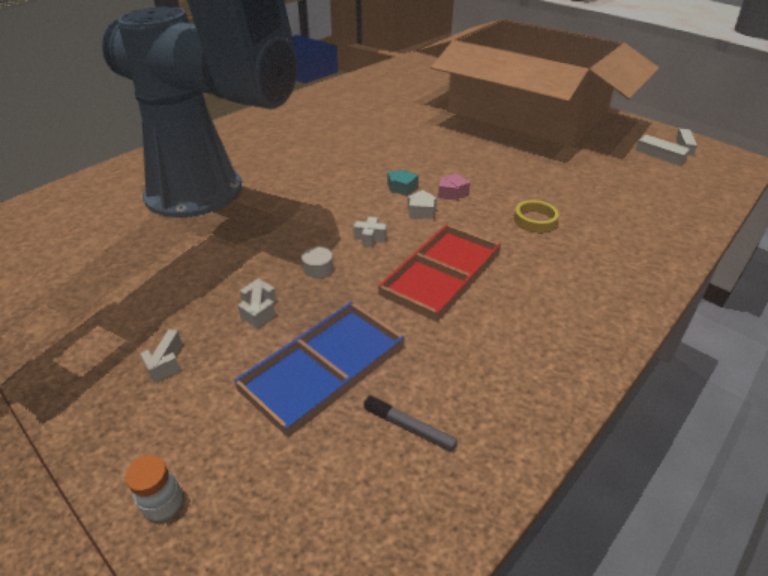

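The top picture (768x576) shows the candidates: one-headed arrow (565,378) against two-headed arrow (468,374); cross (310,374); disc (387,377); white house (229,366) against pink (171,363) and turquoise (202,421). The trays are red (308,278) and blue (475,275). By the description I choose the one-headed arrow, cross, white house and disc, then measure and crop.

```bash
cat > m.py <<'E'
from h import *
c=dict(np.load('top0.npz'));im=c['img'];T=c['extrinsics']
hsv=cv2.cvtColor(im,cv2.COLOR_RGB2HSV)
def show(name,m,z,amin=150):
    for k in cv2.findContours(m.astype(np.uint8),0,1)[0]:
        a=cv2.contourArea(k)
        if a<amin or k[:,0,1].min()<90: continue
        p=pts(c,T,k,z)[:,:2].astype(np.float32)
        M=cv2.moments(k);ctr=pts(c,T,[[M['m10']/M['m00'],M['m01']/M['m00']]],z)[0,:2]
        r=cv2.minAreaRect(p*1000)
        far=p[np.argmax(np.hypot(*(p-ctr).T))]
        print(name,'px',int(M['m10']/M['m00']*1.5),int(M['m01']/M['m00']*1.5),'ctr',ctr.round(3),'rect',np.round(r[0]),np.round(r[1]),round(r[2],1),'far',far.round(3))
H,S,V=hsv[...,0].astype(int),hsv[...,1],hsv[...,2]
show('white',(S<50)&(V>120),.03)
show('red',((H<6)|(H>174))&(S>180)&(V>90),.006,800)
show('blue',(H>105)&(H<125)&(S>150)&(V>90),.006,800)
show('pink',(H>165)&(S>50)&(S<140),.03); show('turq',(H>80)&(H<98)&(S>120),.03)
cv2.imwrite('pics/crop0.png',cv2.resize(im[215:300,90:410,::-1],(800,212),interpolation=2))
E
python3 m.py
```

```text
white px 567 377 ctr [ 0.432 -0.318] rect [ 434. -312.] [53. 77.] 11.7 far [ 0.402 -0.28 ]
white px 386 376 ctr [0.429 0.003] rect [429.   4.] [53. 53.] 1.0 far [0.411 0.025]
white px 308 373 ctr [0.432 0.14 ] rect [431. 140.] [55. 57.] 79.9 far [0.408 0.163]
white px 467 373 ctr [ 0.437 -0.14 ] rect [ 438. -139.] [71. 69.] 0.8 far [ 0.475 -0.167]
white px 227 365 ctr [0.443 0.285] rect [440. 288.] [58. 68.] 37.3 far [0.42  0.316]
red px 275 282 ctr [0.594 0.208] rect [597. 208.] [117. 106.] 6.9 far [0.649 0.266]
red px 337 274 ctr [0.61  0.095] rect [613.  94.] [117. 106.] 6.8 far [0.55 0.14]
blue px 505 277 ctr [ 0.611 -0.211] rect [ 612. -212.] [104. 109.] 89.2 far [ 0.557 -0.263]
blue px 442 274 ctr [ 0.613 -0.096] rect [614. -96.] [109. 104.] 0.5 far [ 0.668 -0.046]
pink px 169 363 ctr [0.444 0.389] rect [443. 385.] [70. 59.] 75.5 far [0.433 0.352]
turq px 201 419 ctr [0.346 0.33 ] rect [343. 330.] [64. 54.] 18.4 far [0.311 0.324]
```

View pics/crop0.png

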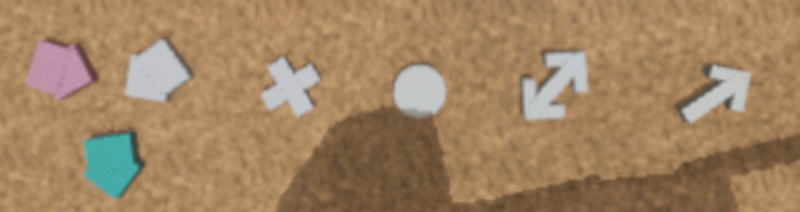

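The crop confirms it: one-headed arrow at (717,95) with its point up-right, double at (555,85), disc (420,90), cross (290,85), white house (158,70), pink and turquoise apart. Moving above the arrow, turning to its shaft.

Emit:
servo_tool --series "-1 0.241 -0.099 0.02 0 0 82; -1 0.241 -0.099 0.02 0 0 82; -1 0.241 -0.099 0.02 0 0 82; -1 0.241 -0.099 0.02 0 0 82; -1 0.241 -0.099 0.02 0 0 82; -1 0.241 -0.099 0.02 0 0 82; -1 0.241 -0.099 0.02 0 0 82; -1 0.241 -0.099 0.02 0 0 82; -1 0.241 -0.099 0.02 0 0 82; -1 0.241 -0.099 0.02 0 0 82; -1 0.241 -0.099 0.02 0 0 82; -1 0.241 -0.099 0.02 0 0 82"

```text
time_s: 1.1
eef_pos: [0.43, -0.3154, 0.2358]
eef_rot: [-0.0, 0.885, -0.465, -0.0]
wrist_force: [-0.5, -0.2, -0.2]
opening: 1.0
grasp_force: 0.0
```

```bash
cat > w.py <<'E'
import sys
from h import *
# usage: w.py name zplane
T0=tool();c=ctrl.camera('wrist');T=T0@c['T_tool_cam'];z=float(sys.argv[2])
im=c['img'];hsv=cv2.cvtColor(im,cv2.COLOR_RGB2HSV)
np.savez(sys.argv[1]+'.npz',T=T,tool=T0,**c)
cv2.imwrite(f'pics/{sys.argv[1]}.png',im[:,:,::-1])
print('tool',T0[:3,3].round(4),'xang',np.degrees(np.arctan2(T0[1,0],T0[0,0])).round(1),'cam',T[:3,3].round(3))
m=((hsv[...,1]<50)&(hsv[...,2]>110)).astype(np.uint8)
m=cv2.morphologyEx(m,cv2.MORPH_OPEN,np.ones((3,3)))
for k in cv2.findContours(m,0,1)[0]:
    if cv2.contourArea(k)<600: continue
    p=pts(c,T,k,z)[:,:2].astype(np.float32)*1000
    M=cv2.moments(p.reshape(-1,1,2));ctr=np.array([M['m10'],M['m01']])/M['m00']
    r=cv2.minAreaRect(p);far=p[np.argmax(np.hypot(*(p-ctr).T))]
    ap=cv2.approxPolyDP(p.reshape(-1,1,2),4,True).reshape(-1,2)
    print('px',k[:,0].mean(0).round(),'A',round(M['m00']),'ctr',ctr.round(1),'rect',np.round(r[0],1),np.round(r[1],1),round(r[2],1),'far',far.round(1));print(ap.round(0).tolist())
E
python3 w.py w1 0.03
```

```text
tool [ 0.43   -0.3154  0.2358] xang -55.5 cam [ 0.47  -0.376  0.353]
px [184. 268.] A 2324 ctr [ 430.4 -148.9] rect [ 429.4 -153.8] [44.9 92.7] 21.2 far [ 466.9 -188.3]
[[467.0, -188.0], [441.0, -143.0], [437.0, -112.0], [403.0, -116.0], [406.0, -152.0], [413.0, -170.0], [420.0, -169.0], [416.0, -162.0], [421.0, -141.0], [443.0, -160.0], [432.0, -164.0], [438.0, -191.0]]
px [254. 170.] A 1833 ctr [ 433.1 -322.2] rect [ 428.7 -315.9] [64.6 64.3] 79.9 far [ 401.2 -287. ]
[[455.0, -352.0], [459.0, -312.0], [451.0, -310.0], [442.0, -323.0], [413.0, -280.0], [401.0, -287.0], [431.0, -332.0], [415.0, -334.0], [415.0, -345.0]]
```

Emit:
servo_tool --series "-1 -0.013 0.001 0.04 0 0 0.5; -1 -0.013 0.001 0.08 0 0 0.5; -1 -0.013 0.001 0.12 0 0 0.5; -1 -0.013 0.001 0.16 0 0 0.5; -1 -0.013 0.001 0.19 0 0 0.5; -1 -0.013 0.001 0.203 0 0 0.5; -1 -0.013 0.001 0.203 0 0 0.5; 1 -0.013 0.001 0.203 0 0 0.5; 1 -0.013 0.001 0.203 0 0 0.5; 1 -0.013 0.001 0.203 0 0 0.5; 1 -0.013 0.001 0.203 0 0 0.5; 1 -0.013 0.001 0.203 0 0 0.5"

```text
time_s: 2.15
eef_pos: [0.4225, -0.3064, 0.0346]
eef_rot: [0.0, 0.884, -0.467, 0.001]
wrist_force: [-0.4, -0.3, 0.3]
opening: 0.296
grasp_force: 0.0
```

Emit:
servo_tool --series "1 0 0 0 0 0 0; 1 0 0 0 0 0 0; 1 0 0 0 0 0 0; 1 0 0 0 0 0 0; 1 0 0 -0.03 0 0 0; 1 0 0 -0.07 0 0 0; 1 0 0 -0.1 0 0 0; 1 0 0 -0.1 0 0 0"

```text
time_s: 2.82
eef_pos: [0.4248, -0.3088, 0.14]
eef_rot: [0.002, 0.884, -0.467, 0.005]
wrist_force: [1.0, -1.3, -0.1]
opening: 0.172
grasp_force: 58.6
```

Emit:
servo_tool --series "1 -0.233 -0.368 0 0 0 -63; 1 -0.233 -0.368 0 0 0 -63; 1 -0.233 -0.368 0 0 0 -63; 1 -0.233 -0.368 0 0 0 -63; 1 -0.233 -0.368 0 0 0 -63; 1 -0.233 -0.368 0 0 0 -63; 1 -0.233 -0.368 0 0 0 -63; 1 -0.233 -0.368 0 0 0 -63; 1 -0.233 -0.368 0 0 0 -63; 1 -0.233 -0.368 0 0 0 -63; 1 -0.233 -0.368 0 0 0 -63; 1 -0.233 -0.368 0 0 0 -63"

```text
time_s: 3.82
eef_pos: [0.5949, 0.0986, 0.133]
eef_rot: [-0.001, 0.998, 0.067, 0.0]
wrist_force: [-0.4, -0.2, -1.2]
opening: 0.169
grasp_force: 58.7
```

```bash
python3 w.py w2 0.13; python3 - <<'E'
from h import *
d=dict(np.load('w2.npz'));h=cv2.cvtColor(d['img'],cv2.COLOR_RGB2HSV);H,S,V=[h[...,i].astype(int) for i in range(3)]
print(ctrl.get_obs()['q'])
for k in cv2.findContours((((H<6)|(H>174))&(S>170)&(V>60)).astype(np.uint8),0,1)[0]:
    if cv2.contourArea(k)>1500:
        p=pts(d,d['T'],k,.01)[:,:2].astype(np.float32)*1000; print(cv2.minAreaRect(p),k.min((0,1)),k.max((0,1)))
E
```

```text
tool [0.5949 0.0986 0.133 ] xang 7.6 cam [0.665 0.106 0.251]
px [ 57. 302.] A 981 ctr [551.5 200.7] rect [551.2 203. ] [24.2 52.5] 39.4 far [529.8 219.3]
[[574.0, 188.0], [553.0, 217.0], [530.0, 219.0], [529.0, 211.0], [558.0, 178.0]]
px [253. 229.] A 1855 ctr [612.7  99.2] rect [607.6 102.7] [52.  81.8] 77.4 far [566.6  85.8]
[[650.0, 105.0], [615.0, 127.0], [608.0, 118.0], [621.0, 107.0], [566.0, 101.0], [567.0, 86.0], [622.0, 93.0], [614.0, 79.0], [625.0, 73.0]]
[-3.60247483e-02  3.73923828e-01  1.63280237e+00 -3.62824041e-05
  1.13537212e+00  1.40252383e+00]
((607.931884765625, 150.740234375), (112.53976440429688, 243.72601318359375), 7.841546535491943) [ 55 104] [336 227]
```

View pics/w2.png

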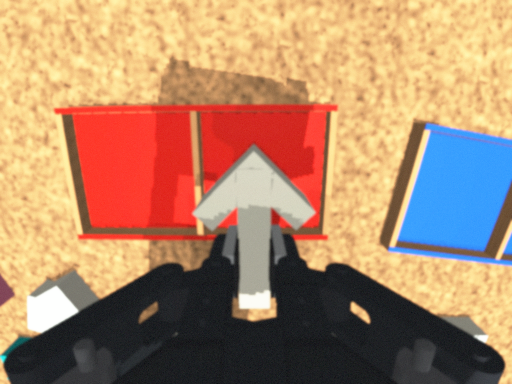

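The picture shows the gripped arrow at (253,225) over the red tray's right compartment (265,170); blue tray right at (460,190), house left at (65,300).

Emit:
servo_tool --series "1 0 0 0.03 0 0 0; 1 0 0 0.05 0 0 0; 1 0 0 0.05 0 0 0"

```text
time_s: 4.12
eef_pos: [0.5901, 0.0932, 0.0785]
eef_rot: [-0.0, 0.998, 0.064, -0.004]
wrist_force: [-2.3, -0.3, -0.5]
opening: 0.172
grasp_force: 58.7
```

Emit:
servo_tool --series "1 0.006 0 0.02 0 0 0; 1 0.006 0 0.033 0 0 0; 1 0.006 0 0.038 0 0 0; 1 0.006 0 0.038 0 0 0; 1 0.006 0 0.038 0 0 0"

```text
time_s: 4.53
eef_pos: [0.5999, 0.0947, 0.0456]
eef_rot: [0.0, 0.998, 0.064, -0.0]
wrist_force: [-0.2, -0.5, -0.6]
opening: 0.173
grasp_force: 58.7
```

Emit:
servo_tool --series "1 0 0 0.006 0 0 0; 1 0 0 0.006 0 0 0; 0 0 0 0.006 0 0 0; 0 0 0 0.006 0 0 0; 0 0 0 0.006 0 0 0; 0 0 0 0.006 0 0 0; 0 0 0 -0.03 0 0 0; 0 0 0 -0.07 0 0 0; 0 0 0 -0.09 0 0 0; 0 0 0 -0.09 0 0 0; 0 0 0 -0.09 0 0 0"

```text
time_s: 5.45
eef_pos: [0.6013, 0.0951, 0.1373]
eef_rot: [0.0, 0.998, 0.064, 0.002]
wrist_force: [-0.5, -0.9, -0.5]
opening: 0.499
grasp_force: 0.0
```

Emit:
servo_tool --series "-1 -0.162 -0.066 -0.09 0 0 -24; -1 -0.162 -0.066 -0.09 0 0 -24; -1 -0.162 -0.066 -0.09 0 0 -24; -1 -0.162 -0.066 -0.09 0 0 -24; -1 -0.162 -0.066 -0.09 0 0 -24; -1 -0.162 -0.066 -0.09 0 0 -24; -1 -0.162 -0.066 -0.09 0 0 -24; -1 -0.162 -0.066 -0.09 0 0 -24"

```text
time_s: 6.12
eef_pos: [0.4309, 0.1397, 0.2244]
eef_rot: [0.0, 0.963, 0.27, -0.0]
wrist_force: [0.1, 0.2, -0.2]
opening: 1.0
grasp_force: 0.0
```

```bash
python3 w.py w3 0.03
```

```text
tool [0.4309 0.1397 0.2244] xang 31.4 cam [0.491 0.175 0.342]
px [425. 266.] A 3466 ctr [ 444.3 -134.3] rect [ 440.8 -130.8] [65.9 90.5] 2.0 far [424.1 -87.6]
[[427.0, -87.0], [421.0, -94.0], [432.0, -95.0], [430.0, -104.0], [415.0, -108.0], [408.0, -125.0], [415.0, -148.0], [420.0, -139.0], [432.0, -148.0], [444.0, -176.0], [469.0, -175.0], [472.0, -121.0], [464.0, -121.0], [471.0, -110.0], [465.0, -109.0], [455.0, -120.0], [440.0, -104.0], [445.0, -85.0], [436.0, -88.0], [444.0, -92.0], [439.0, -95.0]]
px [344. 226.] A 2313 ctr [434.5   7.4] rect [434.6   6.3] [58.7 56.9] 35.8 far [421.9 -26.3]
[[439.0, 40.0], [412.0, 25.0], [404.0, 13.0], [403.0, -0.0], [416.0, 6.0], [421.0, 2.0], [422.0, -26.0], [442.0, -24.0], [456.0, -8.0], [457.0, 25.0]]
px [253. 172.] A 2117 ctr [431.7 139.6] rect [431.6 139.2] [55.2 57.3] 78.0 far [400.  128.3]
[[454.0, 162.0], [439.0, 155.0], [422.0, 169.0], [407.0, 160.0], [416.0, 142.0], [400.0, 128.0], [409.0, 116.0], [427.0, 125.0], [438.0, 110.0], [456.0, 119.0], [449.0, 136.0], [463.0, 149.0]]
px [148.  96.] A 2968 ctr [442.4 283. ] rect [439.6 286.6] [59.9 69.1] 37.3 far [417.8 313.4]
[[422.0, 315.0], [412.0, 273.0], [441.0, 246.0], [479.0, 277.0], [460.0, 310.0]]
px [378.  51.] A 2203 ctr [614.7  94.7] rect [607.8  94.7] [66.2 69.1] 50.9 far [565.6  97.5]
[[655.0, 98.0], [617.0, 124.0], [612.0, 117.0], [619.0, 104.0], [566.0, 98.0], [573.0, 81.0], [623.0, 84.0], [618.0, 76.0], [629.0, 67.0]]
```

View pics/w3.png

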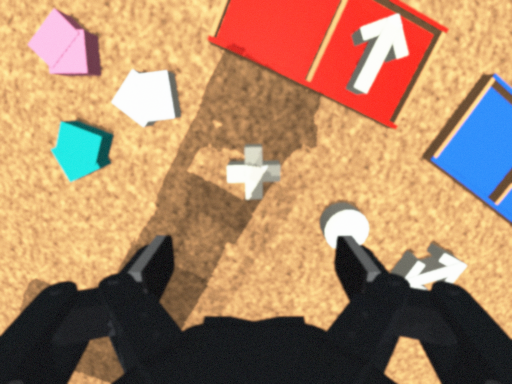

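Picture: the arrow lies flat in the red right compartment (385,50); the cross is centred at (253,172), square to the gripper; house (148,96), disc (347,228).

Emit:
servo_tool --series "-1 0.001 0 0.04 0 0 -1; -1 0.001 0 0.08 0 0 -1; -1 0.001 0 0.12 0 0 -1; -1 0.001 0 0.16 0 0 -1; -1 0.001 0 0.19 0 0 -1; -1 0.001 0 0.197 0 0 -1; -1 0.001 0 0.197 0 0 -1; 1 0.001 0 0.197 0 0 -1; 1 0.001 0 0.197 0 0 -1; 1 0.001 0 0.197 0 0 -1; 1 0.001 0 0.197 0 0 -1; 1 0.001 0 0.197 0 0 -1"

```text
time_s: 7.17
eef_pos: [0.4338, 0.1405, 0.0304]
eef_rot: [0.001, 0.96, 0.279, 0.002]
wrist_force: [0.3, -1.7, 7.5]
opening: 0.717
grasp_force: 65.8
```

Emit:
servo_tool --series "1 0 0 -0.03 0 0 0; 1 0 0 -0.07 0 0 0; 1 0.04 0.007 -0.09 0 0 -5; 1 0.08 0.014 -0.09 0 0 -10; 1 0.12 0.021 -0.09 0 0 -15; 1 0.15 0.026 -0.09 0 0 -20; 1 0.176 0.031 -0.09 0 0 -20; 1 0.176 0.031 -0.09 0 0 -20; 1 0.176 0.031 -0.08 0 0 -20; 1 0.176 0.031 -0.06 0 0 -20; 1 0.176 0.031 -0.05 0 0 -20; 1 0.176 0.031 -0.05 0 0 -20"

```text
time_s: 8.17
eef_pos: [0.5934, 0.2076, 0.0749]
eef_rot: [-0.001, 0.897, 0.441, -0.003]
wrist_force: [-1.0, -0.5, -0.1]
opening: 0.706
grasp_force: 65.6
```

```bash
python3 w.py w4 0.08
```

```text
tool [0.5934 0.2076 0.0749] xang 52.3 cam [0.637 0.262 0.192]
px [ 51. 255.] A 1505 ctr [511.5 274.7] rect [512.8 272.2] [53.9 40.8] 34.9 far [543.9 270.9]
[[544.0, 271.0], [533.0, 290.0], [511.0, 296.0], [483.0, 276.0], [482.0, 269.0], [501.0, 252.0], [515.0, 260.0], [525.0, 256.0], [525.0, 261.0], [515.0, 262.0], [529.0, 271.0], [525.0, 263.0], [533.0, 262.0], [532.0, 271.0], [536.0, 265.0], [537.0, 271.0]]
px [254. 256.] A 2282 ctr [596.3 209.9] rect [595.3 208.9] [58.7 57.3] 8.1 far [570.5 186. ]
[[611.0, 240.0], [599.0, 229.0], [586.0, 236.0], [565.0, 217.0], [580.0, 205.0], [568.0, 189.0], [582.0, 178.0], [596.0, 194.0], [612.0, 183.0], [623.0, 197.0], [625.0, 209.0], [614.0, 218.0], [622.0, 231.0]]
```

View pics/w4.png

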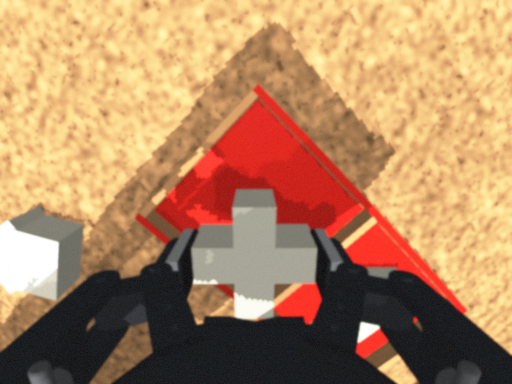

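The picture shows the cross at (254,250) over the left red compartment, square on the diagonal. Lower and release.

Emit:
servo_tool --series "1 0 0 0.02 0 0 0; 1 0 0 0.035 0 0 0; 1 0 0 0.041 0 0 0; 1 0 0 0.041 0 0 0; 1 0 0 0.041 0 0 0"

```text
time_s: 8.63
eef_pos: [0.5968, 0.2083, 0.0372]
eef_rot: [-0.0, 0.897, 0.441, -0.0]
wrist_force: [-0.0, -0.2, -0.9]
opening: 0.714
grasp_force: 65.7
```

Emit:
servo_tool --series "1 0 0 0.002 0 0 0; -1 0 0 0.002 0 0 0; -1 0 0 0.002 0 0 0; -1 0 0 0.002 0 0 0; -1 0 0 -0.03 0 0 0; -1 0 0 -0.07 0 0 0; -1 -0.01 -0.035 -0.1 0 0 0; -1 -0.02 -0.07 -0.13 0 0 0; -1 -0.03 -0.11 -0.16 0 0 0; -1 -0.034 -0.15 -0.18 0 0 0; -1 -0.034 -0.17 -0.195 0 0 0; -1 -0.034 -0.17 -0.195 0 0 0"

```text
time_s: 9.63
eef_pos: [0.4394, 0.2883, 0.237]
eef_rot: [-0.001, 0.897, 0.443, 0.003]
wrist_force: [1.4, 0.6, -0.0]
opening: 0.996
grasp_force: 0.0
```

```bash
python3 w.py w5 0.03
```

```text
tool [0.4394 0.2883 0.237 ] xang 52.5 cam [0.482 0.342 0.355]
px [410. 369.] A 4123 ctr [ 443.8 -128.1] rect [ 450.5 -127.3] [67.7 92.2] 47.7 far [441. -74.]
[[441.0, -74.0], [407.0, -112.0], [411.0, -137.0], [434.0, -151.0], [433.0, -157.0], [453.0, -175.0], [466.0, -175.0], [474.0, -158.0], [470.0, -99.0], [464.0, -97.0], [456.0, -109.0], [445.0, -99.0]]
px [446. 205.] A 3263 ctr [610.4  98.9] rect [605.6  97.2] [68.8 79.3] 52.6 far [565.9 109.8]
[[567.0, 112.0], [574.0, 78.0], [614.0, 83.0], [628.0, 65.0], [654.0, 97.0], [611.0, 136.0], [606.0, 130.0], [609.0, 118.0]]
px [257. 171.] A 2926 ctr [442.7 284.7] rect [441.2 288.1] [60.9 68.5] 45.1 far [420.1 315.3]
[[420.0, 315.0], [412.0, 274.0], [440.0, 248.0], [466.0, 265.0], [477.0, 282.0], [461.0, 311.0]]
px [399. 147.] A 2346 ctr [595.2 203.9] rect [595.6 203.9] [59.9 60.2] 6.0 far [616.2 176.8]
[[607.0, 234.0], [594.0, 221.0], [577.0, 232.0], [567.0, 219.0], [574.0, 206.0], [566.0, 196.0], [587.0, 173.0], [598.0, 188.0], [616.0, 177.0], [627.0, 192.0], [614.0, 206.0], [624.0, 222.0]]
px [199.  98.] A 2508 ctr [442.3 391.5] rect [439.9 387.6] [63.2 53.3] 74.8 far [473.6 410. ]
[[474.0, 410.0], [428.0, 423.0], [413.0, 389.0], [429.0, 359.0], [462.0, 373.0]]
```

View pics/w5.png

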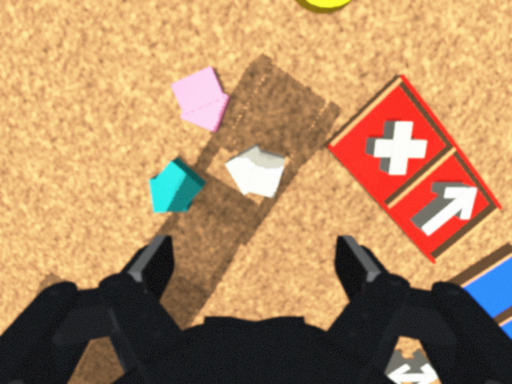

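The picture shows red kit placed: cross (400,148), arrow (443,210), both flat. The white house is at (257,172), washed out on its left against the lit cork; pink (203,98) and turquoise (177,187) are well clear. A close crop will fix the house's heading.

```bash
python3 - <<'E'
from h import *
d=dict(np.load('w5.npz'));c=d['img'][130:215,205:310]
cv2.imwrite('pics/c5.png',cv2.resize(np.clip(c[:,:,::-1].astype(int)*1.0,0,255).astype(np.uint8),None,fx=7,fy=7,interpolation=2))
h=cv2.cvtColor(d['img'],cv2.COLOR_RGB2HSV)
for t in(30,50,70):
    m=(h[...,1]<t)&(h[...,2]>90);m[:120]=0;m[220:]=0;m[:,:205]=0;m[:,310:]=0
    k=max(cv2.findContours(cv2.morphologyEx(m.astype(np.uint8),cv2.MORPH_OPEN,np.ones((3,3))),0,1)[0],key=cv2.contourArea)
    p=cv2.convexHull(k); a=cv2.approxPolyDP(p,3,True).reshape(-1,2); print(t,a.tolist(),pts(d,d['T'],a,.03)[:,:2].round(3).tolist())
E
```

```text
30 [[228, 161], [253, 147], [281, 157], [282, 171], [273, 194], [243, 193], [227, 167]] [[0.423, 0.316], [0.457, 0.311], [0.477, 0.281], [0.468, 0.267], [0.442, 0.25], [0.413, 0.273], [0.418, 0.311]]
50 [[226, 163], [255, 145], [281, 156], [282, 173], [273, 196], [242, 193]] [[0.42, 0.315], [0.461, 0.311], [0.477, 0.282], [0.466, 0.265], [0.44, 0.248], [0.412, 0.274]]
70 [[226, 162], [254, 145], [282, 156], [283, 170], [274, 196], [242, 194]] [[0.421, 0.316], [0.46, 0.312], [0.478, 0.281], [0.469, 0.267], [0.441, 0.247], [0.411, 0.273]]
```

View pics/c5.png

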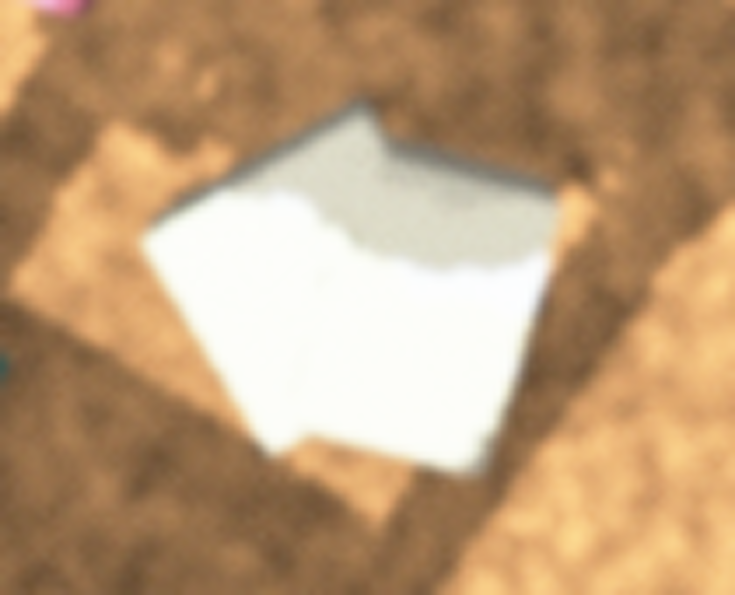

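The crop shows the house plainly: ridge at (145,238) left, eaves (362,105) and (272,452), feet (555,195) and (485,470); the heading is 129°, origin about (0.440, 0.2895). I'll turn the tool and grip the side walls.

Emit:
servo_tool --series "-1 -0.003 0.018 0.02 0 0 -76.5; -1 -0.003 0.018 0.03 0 0 -76.5; -1 -0.003 0.018 0.04 0 0 -76.5; -1 -0.003 0.018 0.05 0 0 -76.5; -1 -0.003 0.018 0.06 0 0 -76.5; -1 -0.003 0.018 0.07 0 0 -76.5; -1 -0.003 0.018 0.08 0 0 -76.5; -1 -0.003 0.018 0.1 0 0 -76.5; -1 -0.003 0.018 0.12 0 0 -76.5; -1 -0.003 0.018 0.13 0 0 -76.5; -1 -0.003 0.018 0.14 0 0 -76.5; -1 -0.003 0.018 0.14 0 0 -76.5"

```text
time_s: 10.68
eef_pos: [0.453, 0.2706, 0.0894]
eef_rot: [-0.002, 0.431, 0.903, -0.002]
wrist_force: [-0.7, -0.2, -0.4]
opening: 1.002
grasp_force: 0.0
```

```bash
python3 w.py w6 0.03|head -3
```

```text
tool [0.453  0.2706 0.0894] xang 129.0 cam [0.408 0.324 0.207]
px [256. 191.] A 2826 ctr [441.4 284.8] rect [438.4 288.7] [59.3 67.7] 37.0 far [418.3 315.9]
[[417.0, 315.0], [412.0, 274.0], [439.0, 248.0], [478.0, 276.0], [459.0, 310.0]]
```

View pics/w6.png

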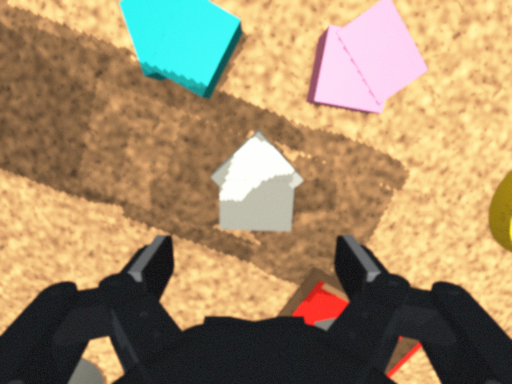

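Picture: the house at (257,185) is square to the gripper with its ridge up; nothing lies between the fingers.

Emit:
servo_tool --series "-1 0.002 0 0.03 0 0 0; -1 0.002 0 0.055 0 0 0; -1 0.002 0 0.06 0 0 0; -1 0.002 0 0.06 0 0 0; -1 0.002 0 0.06 0 0 0"

```text
time_s: 11.15
eef_pos: [0.4536, 0.2735, 0.0331]
eef_rot: [0.0, 0.432, 0.902, 0.0]
wrist_force: [0.9, 0.1, 0.8]
opening: 1.0
grasp_force: 0.0
```

Emit:
servo_tool --series "-1 0.002 0 0.003 0 0 0; 1 0.002 0 0.003 0 0 0; 1 0.002 0 0.003 0 0 0; 1 0.002 0 0.003 0 0 0; 1 0.002 0 0.003 0 0 0; 1 0.002 0 0.003 0 0 0; 1 0.002 0 0.003 0 0 0"

```text
time_s: 11.73
eef_pos: [0.4524, 0.2753, 0.0304]
eef_rot: [0.001, 0.432, 0.902, 0.001]
wrist_force: [-1.3, 0.3, 5.9]
opening: 0.574
grasp_force: 62.8
```

Emit:
servo_tool --series "1 0 0 -0.035 0 0 0; 1 0 0 -0.07 0 0 0; 1 -0.04 -0.012 -0.09 0 0 4; 1 -0.08 -0.024 -0.09 0 0 8; 1 -0.12 -0.036 -0.09 0 0 12; 1 -0.16 -0.048 -0.09 0 0 16; 1 -0.2 -0.06 -0.09 0 0 20; 1 -0.24 -0.072 -0.09 0 0 24; 1 -0.28 -0.084 -0.09 0 0 28; 1 -0.32 -0.096 -0.09 0 0 32; 1 -0.36 -0.108 -0.09 0 0 36; 1 -0.405 -0.121 -0.09 0 0 40"

```text
time_s: 12.73
eef_pos: [0.6078, -0.1089, 0.1193]
eef_rot: [-0.0, 0.715, 0.699, -0.0]
wrist_force: [0.1, -0.2, 0.2]
opening: 0.578
grasp_force: 62.4
```

Emit:
servo_tool --series "1 0 0 0 0 0 0; 1 0 0 0.02 0 0 0; 1 0 0 0.03 0 0 0; 1 0 0 0.03 0 0 0"

```text
time_s: 13.07
eef_pos: [0.605, -0.1059, 0.086]
eef_rot: [-0.003, 0.714, 0.7, -0.001]
wrist_force: [-0.2, -0.5, -1.0]
opening: 0.572
grasp_force: 62.4
```

```bash
python3 w.py w7 0.09
```

```text
tool [ 0.605  -0.1059  0.086 ] xang 88.9 cam [ 0.607 -0.037  0.204]
px [475. 252.] A 308 ctr [ 712.4 -103.1] rect [ 712.4 -103. ] [37.4  9. ] 11.3 far [ 731.6 -103.6]
[[729.0, -95.0], [695.0, -102.0], [695.0, -111.0], [732.0, -104.0]]
px [ 46. 254.] A 1811 ctr [ 504.  -102.3] rect [ 502.5 -102.8] [57.  49.7] 4.1 far [ 474.6 -112. ]
[[515.0, -77.0], [484.0, -82.0], [475.0, -112.0], [490.0, -108.0], [498.0, -115.0], [493.0, -128.0], [511.0, -127.0], [531.0, -111.0], [530.0, -91.0], [517.0, -95.0], [509.0, -87.0]]
px [253. 231.] A 2712 ctr [605.1 -88.9] rect [605.1 -84.1] [66.7 58.5] 89.1 far [606.8 -50.7]
[[605.0, -51.0], [576.0, -81.0], [581.0, -117.0], [628.0, -118.0], [634.0, -82.0]]
px [15. 63.] A 335 ctr [510.5 -12.5] rect [512.3 -15.5] [29.3 20. ] 77.9 far [499.5 -27.8]
[[515.0, -3.0], [506.0, 1.0], [499.0, -28.0], [511.0, -17.0], [522.0, -19.0]]
```

View pics/w7.png

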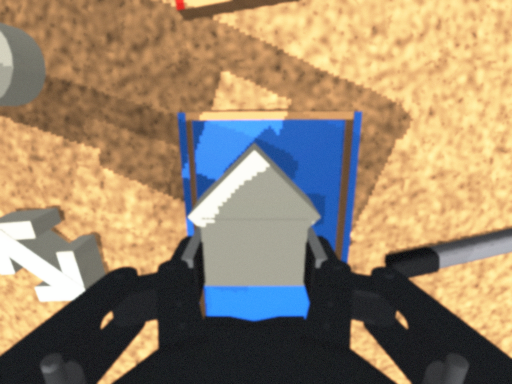

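Picture: the house at (254,225) over the left blue compartment (tray rims at 187 and 355), needing a shift of about 1 cm; marker (450,255) is clear.

Emit:
servo_tool --series "1 0 0 0 0 0 0; 1 0 0 0 0 0 0; 1 0 0 0 0 0 0"

```text
time_s: 13.37
eef_pos: [0.6082, -0.1065, 0.0903]
eef_rot: [0.001, 0.714, 0.7, 0.0]
wrist_force: [0.1, -0.3, 0.1]
opening: 0.575
grasp_force: 62.4
```

Emit:
servo_tool --series "1 -0.011 0.005 0 0 0 0; 1 -0.011 0.005 0.02 0 0 0; 1 -0.011 0.005 0.04 0 0 0; 1 -0.011 0.005 0.05 0 0 0; 1 -0.011 0.005 0.053 0 0 0; 1 -0.011 0.005 0.053 0 0 0; 1 -0.011 0.005 0.053 0 0 0"

```text
time_s: 13.95
eef_pos: [0.6129, -0.1184, 0.037]
eef_rot: [0.0, 0.714, 0.7, 0.0]
wrist_force: [0.2, 0.7, 0.2]
opening: 0.576
grasp_force: 62.4
```

Emit:
servo_tool --series "1 0 0 0.0015 0 0 0; -0.6 0 0 0.0015 0 0 0; -0.6 0 0 0.0015 0 0 0; -0.6 0 0 0.0015 0 0 0; -0.6 0 0 -0.03 0 0 0; -0.6 0 0 -0.07 0 0 0; -1 0.02 -0.03 -0.1 0 0 0; -1 0.04 -0.07 -0.13 0 0 0; -1 0.06 -0.1 -0.15 0 0 0; -1 0.08 -0.13 -0.17 0 0 0; -1 0.1 -0.16 -0.17 0 0 0; -1 0.1185 -0.185 -0.17 0 0 0"

```text
time_s: 14.95
eef_pos: [0.4294, 0.0045, 0.2085]
eef_rot: [0.002, 0.714, 0.7, 0.001]
wrist_force: [0.0, 1.2, 0.8]
opening: 1.005
grasp_force: 0.0
```

Emit:
servo_tool --series "-1 0 0 0 0 0 0; -1 0 0 0 0 0 0; -1 0 0 0 0 0 0; -1 0 0 0 0 0 0"

```text
time_s: 15.28
eef_pos: [0.4308, 0.0035, 0.2067]
eef_rot: [0.001, 0.714, 0.7, 0.0]
wrist_force: [0.1, 0.7, 0.1]
opening: 0.997
grasp_force: 0.0
```

```bash
python3 w.py w8 0.03
```

```text
tool [0.4308 0.0035 0.2067] xang 88.8 cam [0.432 0.073 0.324]
px [261. 283.] A 3849 ctr [ 437.4 -135.4] rect [ 437.  -135.2] [69.5 83.3] 3.4 far [ 473.1 -173.7]
[[406.0, -96.0], [404.0, -152.0], [415.0, -152.0], [418.0, -137.0], [433.0, -151.0], [433.0, -176.0], [473.0, -174.0], [466.0, -115.0], [458.0, -116.0], [452.0, -129.0], [444.0, -120.0], [440.0, -94.0]]
px [402. 255.] A 3511 ctr [611.8 -99.6] rect [ 614.5 -103.5] [53.9 86.4] 44.0 far [ 641.1 -137.9]
[[599.0, -59.0], [575.0, -82.0], [578.0, -99.0], [598.0, -126.0], [639.0, -139.0], [646.0, -98.0], [618.0, -68.0]]
px [252. 176.] A 2399 ctr [428.9   2.5] rect [429.1   2.5] [57.7 53.1] 88.8 far [435.   31.2]
[[424.0, 31.0], [404.0, 13.0], [403.0, -8.0], [419.0, -25.0], [437.0, -25.0], [455.0, -6.0], [455.0, 7.0], [444.0, 27.0]]
px [421.  87.] A 2574 ctr [615.2  95.1] rect [609.   99.7] [56.7 89.9] 74.7 far [561.5  83.3]
[[655.0, 102.0], [621.0, 125.0], [602.0, 114.0], [609.0, 102.0], [562.0, 94.0], [561.0, 83.0], [611.0, 87.0], [607.0, 73.0], [630.0, 68.0]]
```

View pics/w8.png

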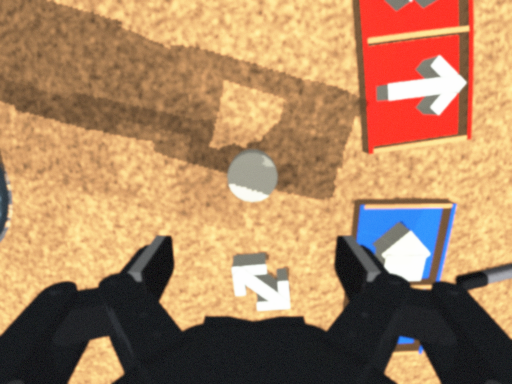

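Picture: disc (252,176) centred between the fingers; arrow flat at (421,88). The house at (405,255) lies in its compartment but turned; I'll check it after the disc.

Emit:
servo_tool --series "-1 -0.001 -0.002 0.04 0 0 0; -1 -0.001 -0.002 0.08 0 0 0; -1 -0.001 -0.002 0.12 0 0 0; -1 -0.001 -0.002 0.155 0 0 0; -1 -0.001 -0.002 0.175 0 0 0; -1 -0.001 -0.002 0.177 0 0 0; -1 -0.001 -0.002 0.177 0 0 0; 1 -0.001 -0.002 0.177 0 0 0; 1 -0.001 -0.002 0.177 0 0 0; 1 -0.001 -0.002 0.177 0 0 0; 1 -0.001 -0.002 0.177 0 0 0; 1 -0.001 -0.002 0.177 0 0 0"

```text
time_s: 16.33
eef_pos: [0.4296, 0.0026, 0.0314]
eef_rot: [0.002, 0.714, 0.7, 0.001]
wrist_force: [-0.5, -0.5, 6.0]
opening: 0.638
grasp_force: 62.6
```

```bash
python3 - <<'E'
from h import *
d=dict(np.load('w8.npz'));f=192/np.tan(np.radians(d['fovy'])/2)
z=d['z_map']
def P(u,v):
    p=pts(d,d['T'],[[u,v]],0)[0];o=d['T'][:3,3];r=p-o;zc=r@d['T'][:3,2];return (o+r*z[int(v),int(u)]/zc).round(4)
for q in[(405,240),(400,258),(420,260),(412,270),(395,240),(400,88),(372,225),(440,220)]:print(q,P(*q))
c=d['img'][190:310,340:470];cv2.imwrite('pics/c8.png',cv2.resize(c[:,:,::-1],None,fx=4,fy=4))
E
```

```text
(405, 240) [ 0.6095 -0.0779  0.0344]
(400, 258) [ 0.6068 -0.102   0.0343]
(420, 260) [ 0.6327 -0.1057  0.0347]
(412, 270) [ 0.625  -0.1196  0.0343]
(395, 240) [ 0.6002 -0.0802  0.0289]
(400, 88) [0.5821 0.0931 0.0337]
(372, 225) [ 0.5802 -0.07    0.0058]
(440, 220) [ 0.67   -0.0657  0.0061]
```

View pics/c8.png

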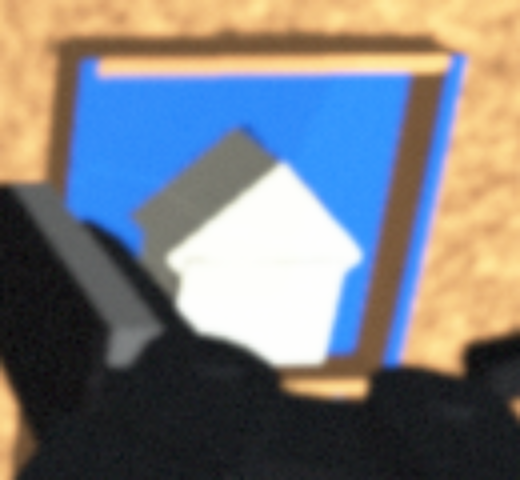

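The crop shows the house flat (top at 0.034), upright and inside the compartment. The disc is gripped; carry it to the right blue compartment.

Emit:
servo_tool --series "1 0 0 -0.035 0 0 0; 1 0 0 -0.07 0 0 0; 1 -0.03 0.026 -0.09 0 0 0; 1 -0.06 0.052 -0.09 0 0 0; 1 -0.09 0.078 -0.09 0 0 0; 1 -0.12 0.105 -0.09 0 0 0; 1 -0.15 0.131 -0.09 0 0 0; 1 -0.18 0.158 -0.09 0 0 0; 1 -0.21 0.186 -0.09 0 0 0; 1 -0.21 0.186 -0.09 0 0 0; 1 -0.21 0.186 -0.07 0 0 0; 1 -0.21 0.186 -0.06 0 0 0"

```text
time_s: 17.33
eef_pos: [0.6097, -0.2111, 0.0892]
eef_rot: [0.0, 0.714, 0.7, 0.0]
wrist_force: [-0.6, 0.3, -2.1]
opening: 0.634
grasp_force: 63.8
```

Emit:
servo_tool --series "1 0 0 0 0 0 0; 1 0 0 0 0 0 0; 1 0 0 0 0 0 0"

```text
time_s: 17.58
eef_pos: [0.6097, -0.2101, 0.0904]
eef_rot: [0.0, 0.714, 0.7, 0.0]
wrist_force: [-0.6, 0.6, -0.8]
opening: 0.639
grasp_force: 63.8
```

```bash
python3 w.py w9 0.09
```

```text
tool [ 0.6097 -0.2101  0.0904] xang 88.9 cam [ 0.611 -0.141  0.208]
px [254. 249.] A 2544 ctr [ 609.6 -207. ] rect [ 610.9 -207.1] [60.3 54.5] 63.0 far [ 613.8 -175.5]
[[614.0, -176.0], [595.0, -181.0], [583.0, -203.0], [587.0, -225.0], [609.0, -237.0], [626.0, -232.0], [636.0, -217.0], [629.0, -187.0]]
px [482. 120.] A 238 ctr [ 710.8 -145.6] rect [ 710.8 -145.7] [28.3  9. ] 11.4 far [ 725.4 -147. ]
[[724.0, -139.0], [697.0, -144.0], [697.0, -151.0], [725.0, -147.0]]
px [ 29. 137.] A 732 ctr [ 509.  -149.3] rect [ 515.1 -150.1] [39. 37.] 75.3 far [ 531.9 -159.1]
[[502.0, -128.0], [496.0, -149.0], [502.0, -155.0], [495.0, -156.0], [493.0, -164.0], [532.0, -159.0], [532.0, -155.0], [521.0, -157.0], [519.0, -136.0]]
px [257.  54.] A 1212 ctr [ 612.4 -118.6] rect [ 612.5 -118.2] [36.8 40.7] 89.0 far [ 595.4 -135.8]
[[593.0, -110.0], [595.0, -136.0], [629.0, -136.0], [633.0, -111.0], [622.0, -100.0], [603.0, -100.0]]
```

View pics/w9.png

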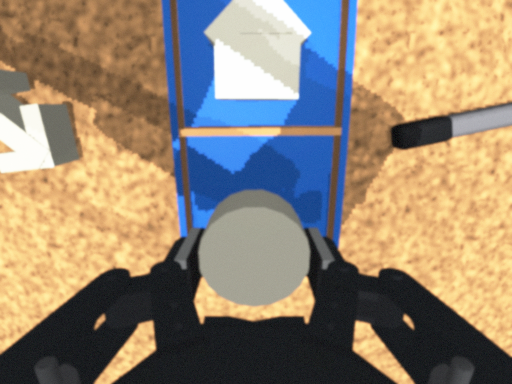

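Picture: disc (254,248) over the right blue compartment (rims near 185 and 340); house (257,55) lies well placed beyond the divider (y 131). Lower and release.

Emit:
servo_tool --series "1 -0.002 0.003 0 0 0 0; 1 -0.002 0.003 0.02 0 0 0; 1 -0.002 0.003 0.04 0 0 0; 1 -0.002 0.003 0.05 0 0 0; 1 -0.002 0.003 0.054 0 0 0; 1 -0.002 0.003 0.054 0 0 0; 1 -0.002 0.003 0.054 0 0 0"

```text
time_s: 18.22
eef_pos: [0.613, -0.2127, 0.0361]
eef_rot: [0.001, 0.714, 0.7, 0.0]
wrist_force: [-0.6, -0.3, -0.3]
opening: 0.635
grasp_force: 63.6
```

Emit:
servo_tool --series "1 0 0 0.001 0 0 0; -0.6 0 0 0.001 0 0 0; -0.6 0 0 0.001 0 0 0; -0.6 0 0 0.001 0 0 0; -0.6 0 0 -0.03 0 0 0; -0.6 0 0 -0.07 0 0 0; -0.6 0 -0.01 -0.11 0 0 0; -0.6 -0.02 -0.04 -0.14 0 0 0; -0.6 -0.05 -0.08 -0.17 0 0 0; -0.6 -0.08 -0.11 -0.2 0 0 0; -0.6 -0.11 -0.14 -0.22 0 0 0; -0.6 -0.14 -0.17 -0.22 0 0 0"

```text
time_s: 19.22
eef_pos: [0.4645, -0.3267, 0.2506]
eef_rot: [0.003, 0.714, 0.701, 0.0]
wrist_force: [0.0, -1.2, 0.2]
opening: 0.798
grasp_force: 0.0
```

Emit:
servo_tool --series "-0.6 -0.03 -0.03 0 0 0 0; -0.6 -0.06 -0.06 0 0 0 0; -0.6 -0.06 -0.06 0 0 0 0; -0.6 -0.06 -0.06 0 0 0 0"

```text
time_s: 19.55
eef_pos: [0.4017, -0.386, 0.2473]
eef_rot: [0.0, 0.716, 0.698, -0.0]
wrist_force: [0.1, 0.1, -0.4]
opening: 0.8
grasp_force: 0.0
```

```bash
python3 - <<'E'
from h import *
c=ctrl.camera('top');np.savez('top0.npz',**c);cv2.imwrite('pics/top1.png',cv2.resize(c['img'][130:300,80:450,::-1],(800,368),interpolation=2))
E
sed -i 's/^cv2.imwrite.*//' m.py; python3 m.py
```

```text
white px 466 373 ctr [ 0.438 -0.139] rect [ 438. -139.] [71. 69.] 0.8 far [ 0.475 -0.167]
white px 274 280 ctr [0.596 0.206] rect [596. 207.] [52. 54.] 6.7 far [0.58  0.178]
white px 508 275 ctr [ 0.613 -0.212] rect [ 611. -212.] [54. 54.] 0.4 far [ 0.622 -0.239]
white px 447 274 ctr [ 0.613 -0.103] rect [613. -99.] [56. 64.] 0.6 far [ 0.637 -0.131]
white px 335 269 ctr [0.617 0.097] rect [609.  95.] [68. 59.] 46.3 far [0.571 0.084]
red px 274 282 ctr [0.594 0.209] rect [594. 209.] [110. 105.] 7.2 far [0.534 0.254]
blue px 506 277 ctr [ 0.611 -0.211] rect [ 612. -212.] [104. 109.] 89.2 far [ 0.557 -0.263]
blue px 442 275 ctr [ 0.613 -0.096] rect [613. -96.] [107. 104.] 0.5 far [ 0.561 -0.045]
pink px 170 363 ctr [0.444 0.389] rect [443. 385.] [70. 59.] 75.5 far [0.433 0.352]
turq px 201 419 ctr [0.346 0.33 ] rect [343. 328.] [64. 54.] 1.5 far [0.311 0.324]
```

View pics/top1.png

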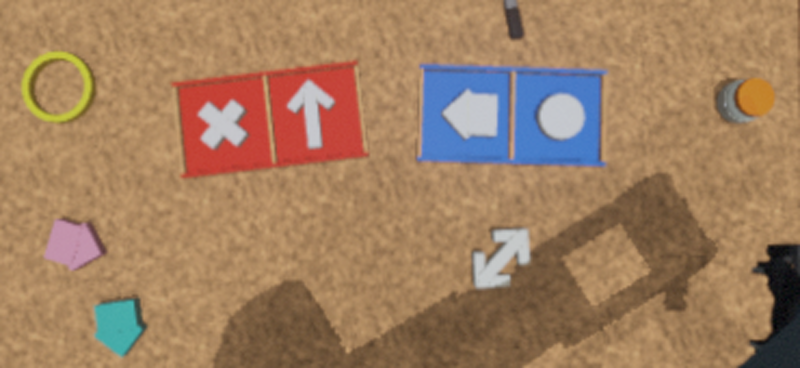

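The picture shows all four symbols inside their compartments: cross (222,123), arrow (312,112), house (470,114), disc (561,116). The double arrow (502,258) is unmoved, as are the bystanders.

```bash
python3 -c "from bench import ctrl;print(ctrl.hand_in())"
```

```text
the job is handed in; nothing more can be done
None
```

I handed in the job at about 20 s of robot time: the arrow and cross are in the red tray, the house and disc in the blue tray, each in its own compartment, and the final top view shows the two-headed arrow, tape roll, marker and glue jar undisturbed.

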